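# Clamp a beech blank in a cam-action drill vise

## Task

Stand the tall beech blank in the open drill vise, down on the bed and hard up against the work stop, then turn the T-shaped cam knob clockwise until the sprung pawl drops fully into the notch of the index disc, which leaves the blank clamped square against the fixed jaw. Where the notch comes is not known beforehand, so feel and watch for the drop and stop there: do not force the knob on against the dropped pawl. Let go of the knob and leave the tools and offcuts around the vise where they lie.

Things in the scene. Friction and masses are not known exactly. Their poses are not given: they have to be found in the camera images.
- vise: Grey cast drill vise fixed on the bench; base 110 x 240 x 20 mm. Origin: middle of the base's underside. Own z up; own y = clamping direction, from the knob (on the vise's midline at y = -55 mm) towards the fixed jaw; own x points to the side with the work stop and the pawl. The bed is the base's top, z = 20 mm. Nothing on it but the knob and the blank stands higher than 50 mm.
- seat (a point): Point on the bed where the middle of the blank's underside belongs (x = 0, y = 52, z = 20 mm in the vise's frame, same axes as the vise). There the blank touches both the fixed jaw and the work stop.
- fixed_jaw (a point): Middle of the top edge of the fixed jaw's steel face (y = 72, z = 38 mm in the vise's frame), 100 mm wide; the jaw stands 18 mm above the bed.
- moving_jaw (a point): Middle of the top edge of the moving jaw's steel face, 90 mm wide, 18 mm above the bed. The cam pushes it along the vise's y; at the start the opening is 45 to 46 mm. The face gives way on springs, 1.5 N per mm, up to 8 mm.
- work_stop (a point): Middle of the face of the work stop, a dark steel block bolted on the bed: face at x = 30 mm in the vise's frame, looking to -x, y = 44 to 68 mm, top at z = 42 mm (its bolt head reaches 47 mm).
- blank_mid (a point): Centre of the beech blank, a plain wooden block 60 (own x) x 40 (own y) x 52 mm tall (own z), about 90 g, standing loose on the bench; centre 26 mm above its underside. The only tall wooden block. In the vise its 40 mm goes between the jaws and one 40 x 52 mm end against the work stop (either end).
- knob: Black T-shaped cam knob. Origin: on its axis, mid height of the T-bar, 86 mm above the bench. Bar along own x, 66 mm long, 13 mm thick (own y), 26 mm high; the steel shaft below is 13 mm thick, with a 20 mm collar up to 56 mm above the bench. Turns clockwise seen from above to close the jaw, with 0.1 to 0.25 N m; starts within 0.2 rad of its open end and stays where it is left.
- index_disc_mid (a point): Centre of the steel index disc on the knob's shaft, 68 mm across, 10 mm thick, 41 mm above the bench (axes as the vise). Its rim has one notch 11 mm wide, then a shoulder 9 mm above the rim. The last user set it on the shaft by eye: the notch reaches the pawl after 0.7 to 1.45 rad of turning, differently each time.
- pawl: Sprung pawl, a steel bar 8 mm square, sliding level along the vise's x. Origin: centre of its round nose (radius 4 mm). It rides on the disc's rim at x = 38 mm in the vise's frame and springs 6 mm, to x = 32 mm, fully down in the notch (spring 2 N). About 0.1 rad after the drop the shoulder meets it and the knob goes hard: over 20 N there (0.6 N m extra on the knob) spoils it.
- offcut_long_mid (a point): Centre of a flat wooden offcut 110 x 38 x 19 mm. Leave alone.
- offcut_low_mid (a point): Centre of a low wooden offcut 58 x 56 x 22 mm. Leave alone.
- screwdriver: Orange-handled screwdriver 190 mm long, lying along own x, 26 mm thick. Origin at its middle, on the bench. Leave alone.
- wrench: Steel spanner 150 mm long, lying along own x beside the vise, 8 mm thick. Origin at its middle, on the bench. Leave alone.
- locking_pliers: Steel locking pliers 155 mm long, lying along own x, 16 mm thick. Origin at the pivot, on the bench. Leave alone.
Things that resemble listed ones, but are neither listed nor needed, are in the scene too. Leave any yellow look-alike of the part that bears blank_mid alone.

How it is judged (in metres and radians):
On the way, in this order (a step that is already met when the one before it is completed fails the run):
1. the blank stands in the open vise, down on the bed and up against the work stop (x of blank_mid in the frame of vise between -0.002 and 0.0015 m and z of blank_mid in the frame of vise below 0.048 m and angle between the z axis of blank_mid and the z axis of vise, either way round below 0.05 rad and y of blank_mid in the frame of vise between 0.044 and 0.0535 m and x of pawl in the frame of vise above 0.036 m), for 0.2 s.
2. the pawl has dropped into the notch (x of pawl in the frame of vise below 0.0335 m), for 0.2 s.
At the end, for the whole second after the job is handed in: The blank stands on the vise's bed (within 2 mm), upright (within 0.05 rad), against the work stop (within 2 mm) and square (0.04 rad) against the fixed jaw (within 1.5 mm), and the pawl's nose is at least 4.5 of its 6 mm down in the notch (x of blank_mid in the frame of vise between -0.002 and 0.0015 m and z of blank_mid in the frame of vise below 0.048 m and angle between the z axis of blank_mid and the z axis of vise, either way round below 0.05 rad and y of blank_mid in the frame of vise between 0.0505 and 0.0535 m and angle between the x axis of blank_mid and the x axis of vise, either way round below 0.04 rad and x of pawl in the frame of vise below 0.0335 m); the robot touches nothing.
It fails at once if the index disc was forced against the pawl with more than 20 N (contact force between knob and pawl above 20 N).
It fails at once if another thing on the bench (offcut, screwdriver, spanner or pliers) was moved more than 25 mm (distance of any of offcut_long_mid, offcut_low_mid, screwdriver, wrench, locking_pliers from where it was at the start of the episode above 0.025 m).
It also fails if it takes over 61 s, if anything falls off the work surface, if the arm or the gripper's body presses on something with over 40 N, if the wrist force passes 120 N, or if a joint passes its speed limit or range.

## Robot

A 6-joint arm with a two-finger parallel gripper is mounted at the origin on the work surface. World frame = base frame: x ahead of the robot, y to its left, z up, the work surface at z = 0. Lengths are in mm, angles in degrees, forces in N, time in s.
With the tool pointing down it reaches from about 350 to 850 mm from the base axis. Payload 8.1 kg.
Tool frame: the origin (TCP) lies midway between the tips of the shut fingers; the grasp point (between the pads) lies 19 mm behind it; z points along the fingers, x is the direction in which the jaws open and shut, and the axes are right-handed (so a half turn about z gives the same grasp; the last joint's range is limited). The gripper opens to 85 mm and grips with 20 to 120 N. Pads are 22 mm wide; open, the fingers measure 114 mm over their backs; the gripper's body (76 mm by 85 mm) begins 54 mm behind the grasp point. The pads swing forward as they close: fully open they stand 13 mm farther back than shut.
Start: joints at [-74.278, 7.471, 85.268, -0, 87.261, -4.893], TCP at [211.272, -561.578, 231.292] pointing down, gripper open.
Joint ranges: [-169.43, 169.43], [-51.17, 129.36], [1.28, 143.12], [-76.62, 256.62], [0, 156.53], [-152.29, 152.29]. Speed limits (degrees/s): [136.94, 136.94, 159.86, 180, 180, 180].

## Interface

Orientations are given as [roll, pitch, yaw] about the fixed x, y, z axes, in that order (R = Rz(yaw) Ry(pitch) Rx(roll)).
In Python, from bench import monitor, cams, r gives the robot as it stands.
- The arm moves only by the tool jog_arm, never from a script. Its arguments are lists of equal length, an entry for each row: "offset": the shift along the tool's x, y, z in mm, a list of three; "delta_rot": the turn, a rotation vector about the tool's x, y, z in degrees, a list of three; "jaw": the opening in per cent of the stroke, from 0 (shut) to 100 (fully open). In form: {"offset": [[x, y, z], ...], "delta_rot": [[rx, ry, rz], ...], "jaw": [jaw, ...]}. A call has 1 to 20 rows; each row shifts and turns the pose as measured when the row begins, along the tool's axes as they then stand; what a row does not reach is not made up. A row lasts 1/10 s, in which the tool goes at most 50 mm and 8.59 degrees, less where a joint would pass 70% of its speed; a pose out of reach is approached as far as the arm can. A call is refused whole if a number of a shift passes 50 or a number of a turn 8.59, either way. A call with a gripper value outside its range is refused whole. The fingers move at their own pace and stop on an object; "newtons" is the grip in N (left out, the last holds). Time passes only in rows, so rows that do not move let the fingers close. It gives the time, the measured TCP pose, the force and the opening at its end, in the units of the state.
- monitor.sense(): the state, without advancing time (a new reading comes with each control period).
- cams.snapshot(name): name is "side" or "top"; returns (picture, depth): 420x560x3 uint8, red, green, blue; 420x560 float32, mm along the optical axis (not along the pixel's ray), 0 where there is no reading.
- cams.camera_model(name): a dict with "K" (3x3 intrinsics, pixels), "camera_from_world" (4x4, takes a point from world to camera coordinates). Camera axes: x right, y down, z forward; pixel columns grow to the right and rows downward; lengths in mm; the calibration is good to about 2 mm. A picture is of the moment at which its call begins. camera_model takes no time and is no camera call.
- r.hand_in(): hands the job in, once; it reports no verdict.
The state is a dict: "time": time; "joint_pos": joint angles; "qd": joint speeds; "joint_efforts": joint torques, N m; "tool_pos": TCP position; "tcp_rot": TCP orientation; "ft_force": force on the tool from outside, world axes, zero at the start; "wrist_torque": the same for the moment, N m; "finger_gap": finger opening in mm.
Only numpy, scipy, OpenCV 4.12 (cv2) and the standard library are available. Lean on these libraries where they do the work, as an engineer would, in place of code of your own. Each camera call takes 0.05 s, during which the arm holds its last target.

## Working session

There is one attempt and no reset: what is moved stays moved. The work goes in short steps, Python scripts to look and compute and a tool call to move; the robot and the scene stay as the last step left them, time stands still between calls to the robot, and variables do not carry over. Pictures are saved under pics/ and viewed, and the job is handed in when it is done.

Besides the shell and the picture viewer there is one more tool, called by a JSON object that holds its "fn" and its "kwargs". jog_arm: Moves the arm, as the interface text tells. Its arguments: {"type":"object","properties":{"offset":{"type":"array","items":{"type":"array","items":{"type":"number"}}},"delta_rot":{"type":"array","items":{"type":"array","items":{"type":"number"}}},"jaw":{"type":"array","items":{"type":"number"}},"newtons":{"type":"number"}},"required":["offset","delta_rot","jaw"]}

```bash
ls; mkdir -p pics; python3 - <<'E'
from bench import monitor,cams,r
import cv2,numpy as np
print(monitor.sense())
for n in("side","top"):
    p,d=cams.snapshot(n); cv2.imwrite(f"pics/{n}0.png",p[:,:,::-1]); np.savez(f"{n}0.npz",p=p,d=d)
    print(n,cams.camera_model(n), (d>0).mean())
E
```

```text
pics
{'time': 0.0, 'joint_pos': array([-7.42795568e+01,  7.51421077e+00,  8.53298879e+01,  4.65965955e-04,
        8.72616229e+01, -4.89375994e+00]), 'qd': array([ 0.01845867, -0.08439659,  0.00985128,  0.05398451,  0.04668519,
       -0.00202207]), 'joint_efforts': array([ 1.26480179e-03, -5.69397640e+01, -5.00547016e+01,  5.16576256e-05,
        1.47104042e-02, -2.54953886e-05]), 'tool_pos': array([ 211.11079408, -561.04326221,  230.24795517]), 'tcp_rot': array([-1.79990517e+02,  1.05296456e-01, -6.93858108e+01]), 'ft_force': array([0.85026957, 0.56140956, 0.41573415]), 'wrist_torque': array([ 0.0038238 ,  0.04910285, -0.00998614]), 'finger_gap': 85.45876802541241}
side {'K': array([[489.12535132,   0.        , 267.88081671],
       [  0.        , 489.12535132, 212.03401616],
       [  0.        ,   0.        ,   1.        ]]), 'camera_from_world': array([[ 9.90268264e-01, -1.39146702e-01,  2.63825477e-03,
        -5.38690187e+02],
       [-1.01377843e-01, -7.34206121e-01, -6.71315057e-01,
         5.97026497e+01],
       [ 9.53482991e-02,  6.64514535e-01, -7.41167413e-01,
         1.07749765e+03],
       [ 0.00000000e+00,  0.00000000e+00,  0.00000000e+00,
         1.00000000e+00]])} 0.9960119047619047
top {'K': array([[388.75897418,   0.        , 276.39129063],
       [  0.        , 388.75897418, 208.58451629],
       [  0.        ,   0.        ,   1.        ]]), 'camera_from_world': array([[-9.28003077e-03, -9.99860171e-01,  1.39110960e-02,
        -5.59563072e+01],
       [-9.95521637e-01,  7.92914318e-03, -9.42008428e-02,
         5.33545699e+02],
       [ 9.40773678e-02, -1.47229838e-02, -9.95456017e-01,
         8.29252184e+02],
       [ 0.00000000e+00,  0.00000000e+00,  0.00000000e+00,
         1.00000000e+00]])} 0.9959396258503401
```

View pics/top0.png

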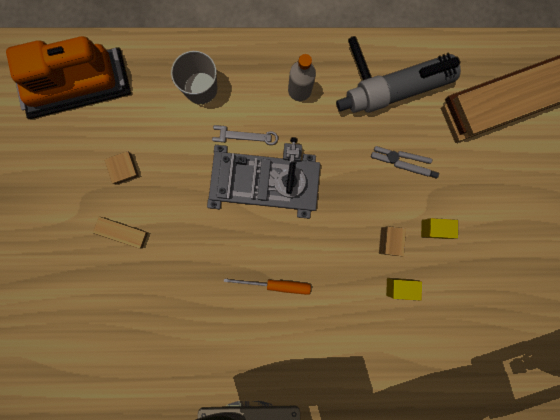

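View pics/side0.png

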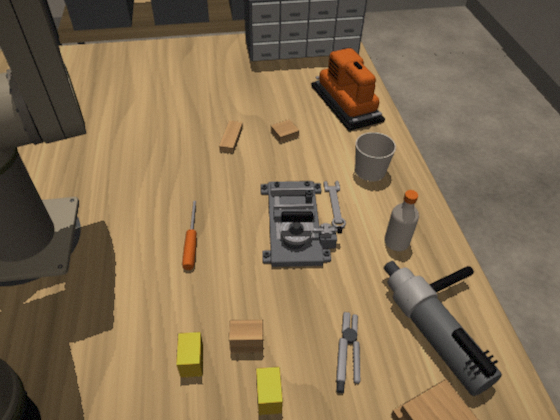

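The top view shows the vise at about (265,183), with its knob to the right (world -y) and the pawl and stop side up (+x). The blank is at (396,241), with yellow look-alikes at (440,228) and (406,290). Next I measure them using depth.

```bash
cat > h.py <<'E'
import numpy as np,cv2
from bench import monitor,cams,r
def pts(n,d):
    c=cams.camera_model(n);K=c["K"];T=np.linalg.inv(c["camera_from_world"])
    v,u=np.mgrid[:d.shape[0],:d.shape[1]].astype(float)
    X=np.stack([(u-K[0,2])/K[0,0]*d,(v-K[1,2])/K[1,1]*d,d],-1)
    return X@T[:3,:3].T+T[:3,3]
def proj(n,P):
    c=cams.camera_model(n);q=np.asarray(P,float)@c["camera_from_world"][:3,:3].T+c["camera_from_world"][:3,3]
    q=q@c["K"].T;return q[...,:2]/q[...,2:]
def ray(n,uv,z):
    c=cams.camera_model(n);T=np.linalg.inv(c["camera_from_world"])
    d=T[:3,:3]@np.linalg.inv(c["K"])@np.array([uv[0],uv[1],1.]);o=T[:3,3]
    return o+d*(z-o[2])/d[2]
E
python3 - <<'E'
from h import *
for n,crop in(("top",(195,325,125,225)),("side",(255,350,170,275))):
    f=np.load(n+"0.npz");p=f['p'];P=pts(n,f['d'])
    a,b,c,e=crop
    cv2.imwrite(f"pics/{n}c.png",cv2.resize(p[c:e,a:b,::-1],None,fx=6 if n=="top" else 5.5,fy=6 if n=="top" else 5.5,interpolation=cv2.INTER_CUBIC))
    hsv=cv2.cvtColor(p,cv2.COLOR_RGB2HSV)
    # table bias
    print(n,"table z med",np.median(P[...,2][(abs(P[...,2])<10)]))
    # blank region
    m=(P[...,2]>44)&(P[...,2]<60)&(P[...,0]<620)&(P[...,0]>300)&(P[...,1]<-200)
    k,l,s,ce=cv2.connectedComponentsWithStats(m.astype(np.uint8))
    for i in range(1,k):
        if s[i,4]>60:
            q=P[l==i];print(s[i],q.mean(0),np.median(q[:,2]),hsv[l==i].mean(0),cv2.minAreaRect(q[:,:2].astype(np.float32)))
    # knob
    m=(P[...,2]>90)&(P[...,2]<108)&(P[...,0]>450)&(P[...,0]<650)&(P[...,1]>-200)&(P[...,1]<50)
    k,l,s,ce=cv2.connectedComponentsWithStats(m.astype(np.uint8))
    for i in range(1,k):
        if s[i,4]>20:
            q=P[l==i];print("knob",s[i],q.mean(0),np.median(q[:,2]),cv2.minAreaRect(q[:,:2].astype(np.float32)))
E
```

```text
top table z med 0.1316091017160943
[429 218  29  20 538] [ 486.67883463 -415.65071569   51.23687877] 51.28668979379046 [ 26.19516729 253.48141264 136.54275093] ((486.59539794921875, -416.86285400390625), (60.26395034790039, 39.93678665161133), 85.9325942993164)
[384 226  22  30 547] [ 459.81008971 -310.95757347   51.40917202] 51.53442435343368 [ 16.35648995 148.41864717 131.14990859] ((459.8702697753906, -312.12957763671875), (40.83271408081055, 59.901512145996094), 83.04924011230469)
[392 279  30  22 566] [ 357.68457744 -332.50168602   51.508995  ] 51.60655543726716 [ 26.67314488 253.86572438 136.67137809] ((357.4060974121094, -333.1761474609375), (60.225547790527344, 40.14573287963867), 85.87894439697266)
knob [286 161  10  33 201] [590.19786246 -88.82153652  97.55134002] 97.87883178900643 ((591.0646362304688, -89.03065490722656), (12.845029830932617, 65.76065063476562), 82.04521942138672)
side table z med -0.8985075948595522
[229 320  34  23 742] [ 458.82528115 -317.09035103   50.77658716] 50.920881004579655 [ 15.73584906 123.57951482 168.17789757] ((458.8311462402344, -315.2130432128906), (42.23735809326172, 59.64173126220703), 82.57598114013672)
[176 332  25  36 781] [ 356.45348897 -338.90349287   50.85524177] 50.96978076054722 [ 26.52752881 174.36491677 184.92829706] ((356.2054138183594, -337.0892639160156), (61.84564971923828, 40.30202865600586), 85.36795806884766)
[256 367  26  39 886] [ 485.37988977 -422.25647253   51.09871158] 51.116013826567325 [ 27.63431151 169.8261851  185.0248307 ] ((485.6108093261719, -420.43243408203125), (61.636512756347656, 39.91481399536133), 85.9022216796875)
knob [281 212  32   7 192] [589.58460216 -94.89272154  95.92308415] 96.50367862161653 ((589.6654052734375, -94.32931518554688), (13.053569793701172, 63.70039367675781), 82.0417709350586)
```

View pics/topc.png

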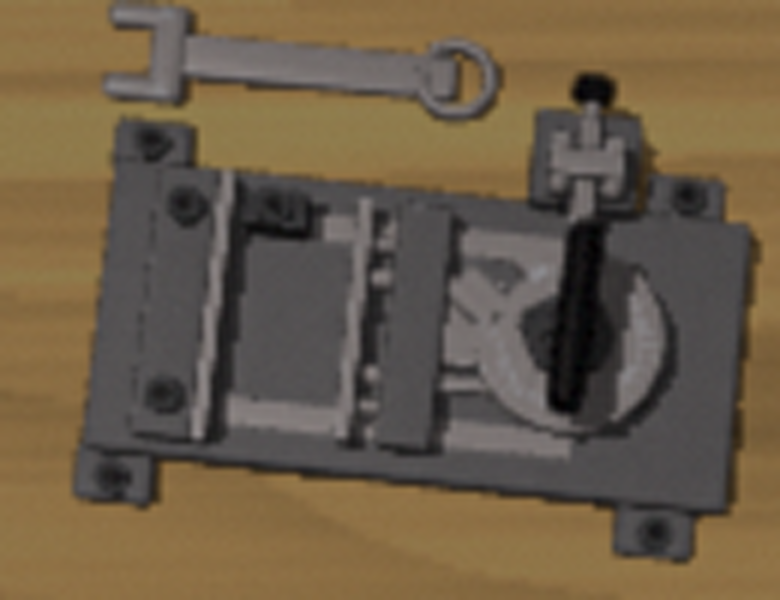

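View pics/sidec.png

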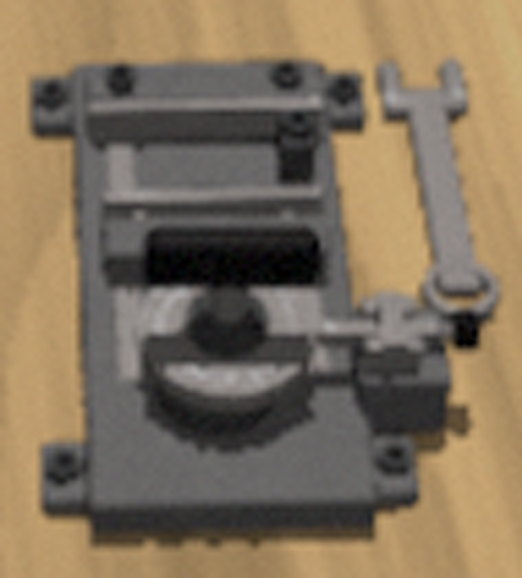

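The crops show the vise turned about -5° from world: fixed jaw on the left, stop at (275,210) in the top crop, pawl at (590,170). The bar lies nearly along vise x. The two views disagree by 2–5 mm, so I'll measure the vise in both.

```bash
python3 - <<'E'
from h import *
for n in("top","side"):
    f=np.load(n+"0.npz");P=pts(n,f['d'])
    m=((P[...,2]>13)&(P[...,2]<60)&(P[...,0]>500)&(P[...,0]<680)&(P[...,1]>-190)&(P[...,1]<110)).astype(np.uint8)
    # rasterise onto 1mm grid
    g=np.zeros((220,320),np.uint8)
    q=P[m>0]; g[(q[:,0]-490).round().astype(int).clip(0,219),(q[:,1]+200).round().astype(int).clip(0,319)]=255
    g=cv2.morphologyEx(g,cv2.MORPH_CLOSE,np.ones((7,7)))
    c=cv2.findContours(g,0,1)[0]; c=max(c,key=cv2.contourArea); g2=np.zeros_like(g); cv2.drawContours(g2,[c],-1,255,-1)
    g2=cv2.morphologyEx(g2,cv2.MORPH_OPEN,cv2.getStructuringElement(cv2.MORPH_ELLIPSE,(61,61)))
    c=max(cv2.findContours(g2,0,1)[0],key=cv2.contourArea)
    (cy,cx),wh,a=cv2.minAreaRect(c); print(n,"vise base",cx+490,cy-200,wh,a)
    cv2.imwrite(f"pics/{n}g.png",np.hstack([g,g2]))
    # jaws: points z 33..42
    for lo,hi in((35,41),):
        mm=(P[...,2]>lo)&(P[...,2]<hi)&(P[...,0]>520)&(P[...,0]<650)&(P[...,1]>-60)&(P[...,1]<60)
        k,l,s,ce=cv2.connectedComponentsWithStats(mm.astype(np.uint8))
        for i in range(1,k):
            if s[i,4]>15:
                q=P[l==i];print(" jaw",s[i],q.mean(0),cv2.minAreaRect(q[:,:2].astype(np.float32)))
E
```

```text
top vise base 600.7425689697266 -35.02647399902344 (238.36761474609375, 116.4726333618164) 6.225829124450684
 jaw [221 156  13  43 384] [604.82734469  48.10572013  38.11415287] ((602.43701171875, 46.94231414794922), (26.325653076171875, 92.91281127929688), 89.60049438476562)
 jaw [251 158   7  41 110] [599.58918747 -11.58522531  38.00868364] ((599.6627807617188, -11.458093643188477), (5.972286224365234, 89.15389251708984), 83.57147216796875)
 jaw [258 159  16  41 356] [597.32359584 -33.59641938  38.02425279] ((597.0623168945312, -38.390968322753906), (29.78557586669922, 89.93394470214844), 83.67074584960938)
side vise base 600.7000045776367 14.100006103515625 (95.1346435546875, 108.28231811523438) 7.125016689300537
 jaw [270 182  42  14 290] [603.62165561  44.47229362  37.32808302] ((602.4009399414062, 41.537628173828125), (44.0183219909668, 95.89038848876953), 77.52729034423828)
 jaw [306 195   6   5  17] [638.17819471   4.07788581  39.21792713] ((638.0682983398438, 4.719571590423584), (9.600857734680176, 11.481697082519531), 73.36854553222656)
 jaw [273 204  40   4  81] [597.23220168 -15.23816813  37.01178334] ((597.5306396484375, -15.818138122558594), (10.240674018859863, 87.88211822509766), 84.11103820800781)
 jaw [274 210  41   8 109] [586.99562833 -33.0297264   37.30727792] ((596.592529296875, -38.38201904296875), (22.563777923583984, 88.23444366455078), 82.14956665039062)
```

View pics/topg.png

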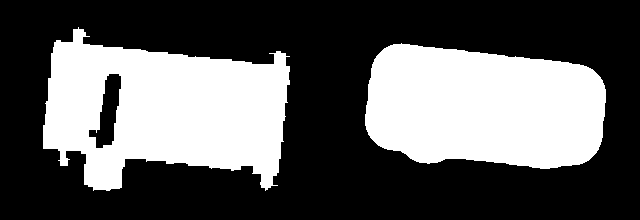

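View pics/sideg.png

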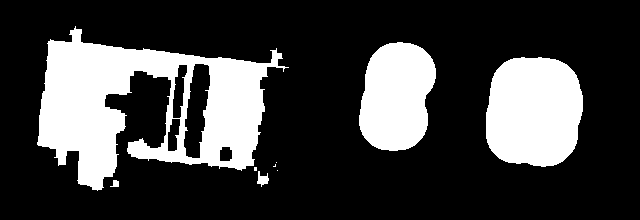

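{"fn": "jog_arm", "kwargs": {"offset": [[-14.4,-32,0],[-14.4,-32,0],[-14.4,-32,0],[-14.4,-32,0],[-14.4,-32,0],[-14.4,-32,0],[-14.4,-32,0],[-14.4,-32,0],[-14.4,-32,0],[-14.4,-32,0]], "delta_rot": [[0,0,0],[0,0,0],[0,0,0],[0,0,0],[0,0,0],[0,0,0],[0,0,0],[0,0,0],[0,0,0],[0,0,0]], "jaw": [100,100,100,100,100,100,100,100,100,100]}}

```text
time: 1.1
tool_pos: [463.8, -305.6, 224.9]
tcp_rot: [179.8, 0.6, -69.9]
ft_force: [0.0, -1.6, 0.7]
finger_gap: 85.4
```

{"fn": "jog_arm", "kwargs": {"offset": [[0,0,0],[0,0,0],[0,0,0],[0,0,0],[0,0,0],[0,0,0],[0,0,0],[0,0,0],[0,0,0],[0,0,0],[0,0,0],[0,0,0],[0,0,0],[0,0,0],[0,0,0],[0,0,0],[0,0,0],[0,0,0]], "delta_rot": [[0,0,-8.5],[0,0,-8.5],[0,0,-8.5],[0,0,-8.5],[0,0,-8.5],[0,0,-8.5],[0,0,-8.5],[0,0,-8.5],[0,0,-8.5],[0,0,-8.5],[0,0,-8.5],[0,0,-8.5],[0,0,-8.5],[0,0,-8.5],[0,0,-8.5],[0,0,-8.5],[0,0,-8.5],[0,0,-8.5]], "jaw": [100,100,100,100,100,100,100,100,100,100,100,100,100,100,100,100,100,100]}}

```text
time: 2.9
tool_pos: [463.1, -296.2, 214.2]
tcp_rot: [-178.7, -1.1, 85.1]
ft_force: [-0.7, -0.6, -0.7]
finger_gap: 85.5
```

```bash
cat >> h.py <<'E'
from scipy.spatial.transform import Rotation as Ro
def to(p,yaw):
    s=monitor.sense();R=Ro.from_euler('xyz',s["tcp_rot"],degrees=True)
    T=Ro.from_euler('xyz',[180,0,yaw],degrees=True)
    print("t",s["time"],"tcp",s["tool_pos"].round(2),s["tcp_rot"].round(2),"F",s["ft_force"].round(1),"M",s["wrist_torque"].round(3),"gap",round(s["finger_gap"],1),"j6",s["joint_pos"][5].round(1))
    print("off",R.inv().apply(np.array(p)-s["tool_pos"]).round(2),"rot",(R.inv()*T).as_rotvec(degrees=True).round(2))
E
python3 -c "
from h import *
to([459.4,-313.7,120],82.9)"
```

```text
t 2.9 tcp [ 463.09 -296.16  214.21] [-178.75   -1.11   85.07] F [-0.7 -0.6 -0.7] M [ 0.024 -0.058 -0.005] gap 85.5 j6 -123.2
off [-19.61  -0.11  93.87] rot [-1.27 -1.08  2.18]
```

{"fn": "jog_arm", "kwargs": {"offset": [[-6.5,0,31],[-6.5,0,31],[-6.5,0,31],[0,0,0]], "delta_rot": [[-1.3,-1.1,2.2],[0,0,0],[0,0,0],[0,0,0]], "jaw": [100,100,100,100]}}

```text
time: 3.3
tool_pos: [460.5, -315.1, 118.5]
tcp_rot: [179.9, 0.1, 83.2]
ft_force: [-1.3, 1.5, 0.3]
finger_gap: 85.2
```

```bash
python3 - <<'E'
from h import *
to([459.4,-313.7,24],82.9)
t=[]
for n in("top","side"):
    p,d=cams.snapshot(n); u,v=proj(n,[459,-314,60]).astype(int)
    t.append(cv2.resize(p[max(v-60,0):v+60,u-65:u+65,::-1],(520,480)) [:, :390])
    print(n,u,v)
cv2.imwrite("pics/pre.png",np.hstack(t))
E
```

```text
t 3.3 tcp [ 460.48 -315.14  118.48] [1.7988e+02 7.0000e-02 8.3240e+01] F [-1.3  1.5  0.3] M [ 0.032 -0.006  0.02 ] gap 85.2 j6 -122.9
off [ 1.42 -1.43 94.47] rot [0.12 0.07 0.34]
top 397 241
side 245 326
```

View pics/pre.png

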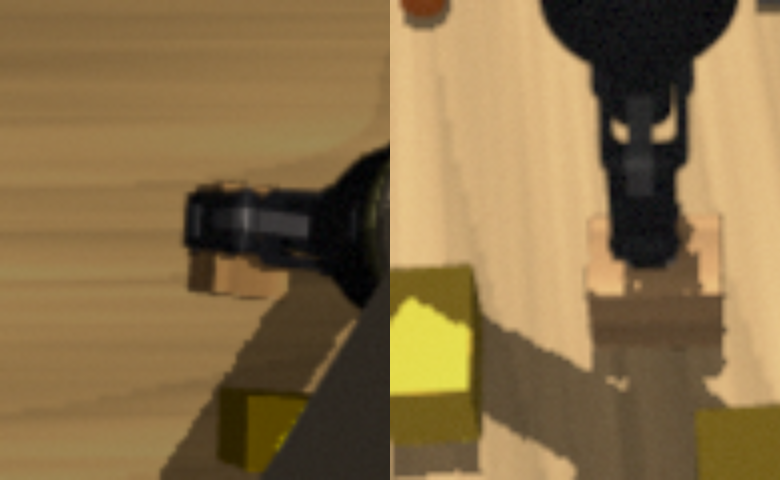

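{"fn": "jog_arm", "kwargs": {"offset": [[1.4,-1.4,32],[0,0,32],[0,0,34],[0,0,0]], "delta_rot": [[0,0,0.3],[0,0,0],[0,0,0],[0,0,0]], "jaw": [100,100,100,100]}}

```text
time: 3.8
tool_pos: [469.9, -319.9, 34.7]
tcp_rot: [178.7, 0.8, 83.0]
ft_force: [-0.5, 1.5, -0.3]
finger_gap: 85.2
```

{"fn": "jog_arm", "kwargs": {"offset": [[0,0,0],[0,0,0],[0,0,0],[0,0,0],[0,0,0],[0,0,0],[0,0,0],[0,0,0],[0,0,0],[0,0,0]], "delta_rot": [[0,0,0],[0,0,0],[0,0,0],[0,0,0],[0,0,0],[0,0,0],[0,0,0],[0,0,0],[0,0,0],[0,0,0]], "jaw": [30,30,30,30,30,30,30,30,30,30], "newtons": 30}}

```text
time: 4.8
tool_pos: [475.6, -323.9, 46.4]
tcp_rot: [178.0, 1.2, 83.0]
ft_force: [0.3, 0.3, -1.6]
finger_gap: 39.1
```

```bash
python3 -c "
from h import *
to([459.4,-313.7,120],82.9)"
```

```text
t 4.8 tcp [ 475.6  -323.89   46.38] [178.04   1.17  82.98] F [ 0.3  0.3 -1.6] M [-0.001 -0.022 -0.038] gap 39.1 j6 -122.4
off [  6.63 -14.8  -74.32] rot [1.96 1.17 0.1 ]
```

```bash
python3 - <<'E'
from h import *
s=monitor.sense();print(s["joint_pos"].round(2),s["qd"].round(2))
t=[]
for n in("top","side"):
    p,d=cams.snapshot(n); u,v=proj(n,[459,-314,60]).astype(int)
    t.append(cv2.resize(p[max(v-60,0):v+60,u-65:u+65,::-1],(520,480)) [:, :390])
cv2.imwrite("pics/grip.png",np.hstack(t))
s=monitor.sense();print(s["joint_pos"].round(2),s["qd"].round(2),s["tool_pos"])
E
```

```text
[-3.9400e+01  1.1130e+01  1.0145e+02  7.0000e-02  6.5140e+01 -1.2243e+02] [ 0.    0.02  0.09 -0.05  0.02  0.03]
[-3.9400e+01  1.1130e+01  1.0145e+02  7.0000e-02  6.5140e+01 -1.2243e+02] [-0.04 -0.07 -0.03 -0.02 -0.06 -0.06] [ 475.58583766 -323.87361365   46.38647334]
```

View pics/grip.png

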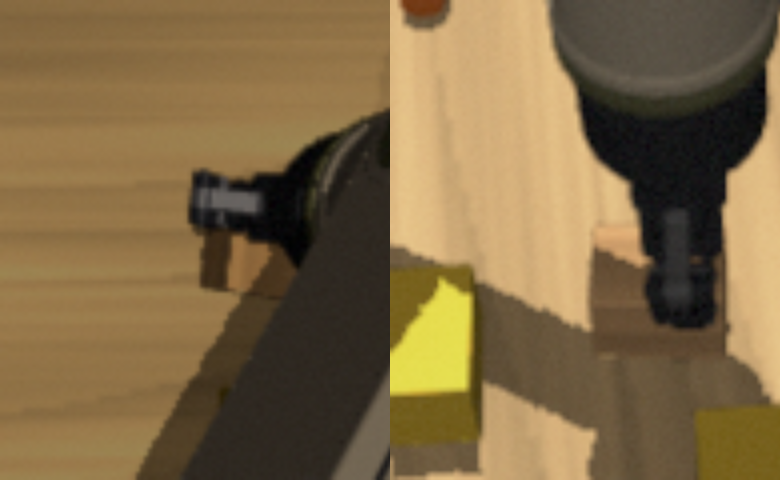

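{"fn": "jog_arm", "kwargs": {"offset": [[0,0,0]], "delta_rot": [[0,0,0]], "jaw": [100]}}

```text
time: 5.0
tool_pos: [475.6, -323.9, 46.3]
tcp_rot: [178.0, 1.2, 83.0]
ft_force: [-1.2, 0.1, -0.0]
finger_gap: 52.2
```

{"fn": "jog_arm", "kwargs": {"offset": [[0,0,0],[0,0,0]], "delta_rot": [[0,0,0],[0,0,0]], "jaw": [100,100]}}

```text
time: 5.2
tool_pos: [475.7, -324.0, 46.4]
tcp_rot: [178.0, 1.2, 83.0]
ft_force: [0.4, -0.2, 1.2]
finger_gap: 80.3
```

```bash
python3 - <<'E'
from h import *
s=monitor.sense();print(s["joint_pos"].round(2),s["qd"].round(2))
to([459.4,-313.7,20],82.9)
E
```

```text
[-3.9400e+01  1.1130e+01  1.0144e+02  6.0000e-02  6.5140e+01 -1.2243e+02] [ 0.02 -0.01 -0.21  0.06  0.   -0.02]
t 5.2 tcp [ 475.67 -323.98   46.45] [178.04   1.18  82.98] F [ 0.4 -0.2  1.2] M [0.052 0.06  0.018] gap 80.3 j6 -122.4
off [  8.76 -18.3   25.66] rot [1.97 1.18 0.1 ]
```

```bash
python3 - <<'E'
from h import *
to([459.3,-322,20],82.9)
for n in("top","side"):
    p,d=cams.snapshot(n);P=pts(n,d);hsv=cv2.cvtColor(p,cv2.COLOR_RGB2HSV)
    m=(P[...,2]>46)&(P[...,2]<56)&(abs(P[...,0]-460)<50)&(abs(P[...,1]+316)<40)&(hsv[...,1]>60)
    q=P[m]; print(n,len(q),q.min(0),q.max(0),q.mean(0),cv2.minAreaRect(q[:,:2].astype(np.float32)))
E
```

```text
t 5.2 tcp [ 475.67 -323.98   46.45] [178.04   1.18  82.98] F [ 0.4 -0.2  1.2] M [0.052 0.06  0.018] gap 80.3 j6 -122.4
off [  0.51 -17.39  25.86] rot [1.97 1.18 0.1 ]
top 217 [ 431.82796031 -334.76256419   46.34839837] [ 465.7393255  -294.57004554   54.94697401] [ 446.07480117 -312.80610151   51.51240631] ((449.1095275878906, -315.3699951171875), (39.41427230834961, 34.29401397705078), 85.40419006347656)
side 341 [ 429.29840331 -345.68284979   46.33216278] [ 491.59876795 -298.47773517   54.73379332] [ 450.35508635 -321.68881935   50.96885734] ((460.1453552246094, -321.57080078125), (40.88031005859375, 59.16949462890625), 82.00691223144531)
```

{"fn": "jog_arm", "kwargs": {"offset": [[0,-8,0],[0.5,-8,0],[0,0,10],[0,0,8],[0,0,5],[0,0,2],[0,0,0]], "delta_rot": [[1,0.6,0],[1,0.6,0],[0,0,0],[0,0,0],[0,0,0],[0,0,0],[0,0,0]], "jaw": [100,100,100,100,100,100,100]}}

```text
time: 6.0
tool_pos: [457.6, -320.9, 17.9]
tcp_rot: [-179.7, -0.2, 83.0]
ft_force: [0.0, 0.5, 0.5]
finger_gap: 85.4
```

```bash
python3 - <<'E'
from h import *
to([460,-322,20],82.5)
E
```

```text
t 6.0 tcp [ 457.63 -320.92   17.86] [-179.71   -0.18   82.99] F [0.  0.5 0.5] M [-0.013  0.047  0.008] gap 85.4 j6 -123.3
off [-0.78  2.47 -2.15] rot [-0.29 -0.18  0.49]
```

{"fn": "jog_arm", "kwargs": {"offset": [[-0.8,2.5,-2],[0,0,0],[0,0,0],[0,0,0],[0,0,0],[0,0,0],[0,0,0],[0,0,0]], "delta_rot": [[-0.3,-0.2,0.3],[0,0,0],[0,0,0],[0,0,0],[0,0,0],[0,0,0],[0,0,0],[0,0,0]], "jaw": [100,30,30,30,30,30,30,30], "newtons": 45}}

```text
time: 6.8
tool_pos: [461.1, -322.5, 21.1]
tcp_rot: [179.9, 0.1, 82.7]
ft_force: [-0.3, 0.3, -1.4]
finger_gap: 39.5
```

```bash
python3 - <<'E'
from h import *
to([460,-322,130],82.5)
E
```

```text
t 6.8 tcp [ 461.1  -322.5    21.11] [1.7987e+02 1.0000e-01 8.2680e+01] F [-0.3  0.3 -1.4] M [ 0.028 -0.021 -0.008] gap 39.5 j6 -122.9
off [   0.17   -0.9  -108.89] rot [0.13 0.1  0.18]
```

{"fn": "jog_arm", "kwargs": {"offset": [[0,0,-10],[0,0,-25],[0,0,-30],[0,0,-30],[0,0,-20],[0,0,-10]], "delta_rot": [[0,0,0],[0,0,0],[0,0,0],[0,0,0],[0,0,0],[0,0,0]], "jaw": [30,30,30,30,30,30]}}

```text
time: 7.4
tool_pos: [458.7, -320.6, 150.3]
tcp_rot: [-179.8, -0.1, 82.7]
ft_force: [0.5, 0.5, -1.4]
finger_gap: 39.6
```

{"fn": "jog_arm", "kwargs": {"offset": [[10,3,0],[25,7,0],[32,8,0],[32,8,0],[32,8,0],[32,8,0],[32,8,0],[32,8,0],[32,8,0],[32,8,0],[25,7,0],[15,4,0],[8,2,0]], "delta_rot": [[0,0,0],[0,0,0],[0,0,0],[0,0,0],[0,0,0],[0,0,0],[0,0,0],[0,0,0],[0,0,0],[0,0,0],[0,0,0],[0,0,0],[0,0,0]], "jaw": [30,30,30,30,30,30,30,30,30,30,30,30,30]}}

```text
time: 8.7
tool_pos: [585.8, 25.5, 136.4]
tcp_rot: [-178.8, -0.2, 82.5]
ft_force: [-0.3, -0.0, -0.1]
finger_gap: 39.6
```

```bash
python3 - <<'E'
from h import *
to([596,11,100],83.7)
E
```

```text
t 8.7 tcp [585.79  25.5  136.38] [-178.8    -0.24   82.54] F [-0.3 -0.  -0.1] M [ 0.021  0.014 -0.011] gap 39.6 j6 -85.3
off [-13.2   12.76  36.06] rot [-1.2  -0.25 -1.15]
```

{"fn": "jog_arm", "kwargs": {"offset": [[-5,5,8],[-5,5,12],[-3,3,12],[0,0,10],[0,0,8],[0,0,5],[0,0,2]], "delta_rot": [[-0.6,-0.1,-0.6],[-0.6,-0.1,-0.6],[0,0,0],[0,0,0],[0,0,0],[0,0,0],[0,0,0]], "jaw": [30,30,30,30,30,30,30]}}

```text
time: 9.4
tool_pos: [595.2, 6.4, 72.2]
tcp_rot: [-179.8, 0.1, 83.7]
ft_force: [-0.4, -0.1, -1.3]
finger_gap: 39.5
```

```bash
python3 - <<'E'
from h import *
to([596,11,78],83.7)
t=[]
for n in("top","side"):
    p,d=cams.snapshot(n);np.savez(n+"1.npz",p=p,d=d); u,v=proj(n,[600,-10,50]).astype(int)
    t.append(cv2.resize(p[max(v-50,0):v+50,u-40:u+40,::-1],(384,480),interpolation=cv2.INTER_CUBIC)); print(u,v)
cv2.imwrite("pics/above.png",np.hstack(t))
E
```

```text
t 9.4 tcp [595.25   6.37  72.18] [-1.7985e+02  7.0000e-02  8.3680e+01] F [-0.4 -0.1 -1.3] M [ 0.015 -0.001  0.007] gap 39.5 j6 -87.9
off [ 4.68  0.22 -5.83] rot [-0.15  0.07 -0.02]
252 176
293 199
```

View pics/above.png

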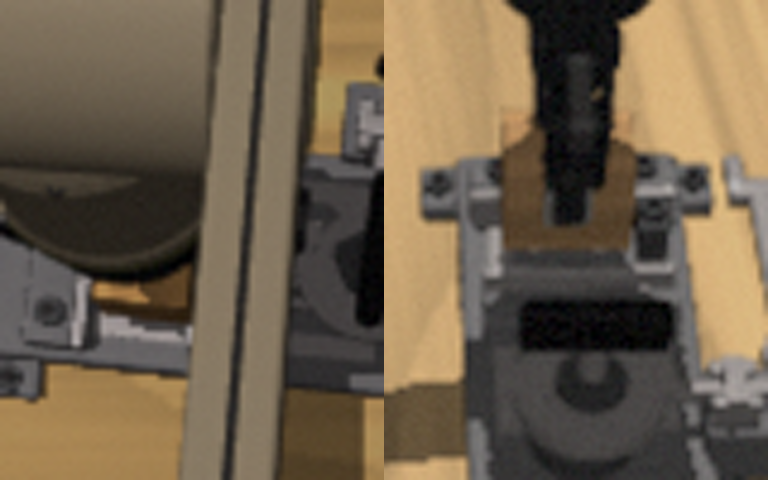

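```bash
python3 - <<'E'
from h import *
a=np.radians(-6.3);X=np.array([np.cos(a),np.sin(a)]);Y=np.array([-np.sin(a),np.cos(a)])
O=np.array([602,13])-52*Y
f=np.load("side1.npz");p=f['p'];P=pts("side",f['d']);V=np.stack([(P[...,:2]-O)@X,(P[...,:2]-O)@Y,P[...,2]],-1)
m=(V[...,2]>55)&(V[...,2]<100)&(abs(V[...,0])<60)&(V[...,1]>15)&(V[...,1]<60)
hsv=cv2.cvtColor(p,cv2.COLOR_RGB2HSV);m&=hsv[...,1]>70
q=V[m];print("blank",len(q),np.percentile(q,[1,5,50,95,99],axis=0).round(1))
f=np.load("side0.npz");P=pts("side",f['d']);V=np.stack([(P[...,:2]-O)@X,(P[...,:2]-O)@Y,P[...,2]],-1)
m=(V[...,2]>36)&(V[...,2]<52)&(V[...,0]>22)&(V[...,0]<60)&(V[...,1]>35)&(V[...,1]<70)
q=V[m];print("stop",len(q),np.percentile(q,[1,5,50,95,99],axis=0).round(1)); 
v,u=np.nonzero(m)
for r0 in range(v.min(),v.max()+1):
    k=v==r0
    print(r0,[(int(c),*V[r0,c].round(0).astype(int).tolist()) for c in u[k][:9]])
E
```

```text
blank 296 [[-36.9  17.4  55.3]
 [-34.8  21.3  56.6]
 [ -9.2  24.1  74.8]
 [ 20.5  27.5  98.8]
 [ 22.   39.4  99.8]]
stop 59 [[29.4 43.4 36.9]
 [29.7 44.1 37.6]
 [35.5 53.3 41.9]
 [42.5 62.5 47.6]
 [42.9 67.3 49.3]]
190 [(306, 32, 67, 41), (307, 34, 62, 47), (308, 36, 64, 45), (309, 38, 62, 46), (310, 41, 62, 46)]
191 [(305, 30, 67, 38), (306, 31, 56, 50), (307, 34, 60, 46), (308, 36, 59, 47), (309, 38, 59, 46), (310, 41, 60, 46), (311, 43, 60, 46)]
192 [(305, 30, 62, 40), (306, 31, 54, 49), (307, 33, 56, 46), (308, 35, 53, 49), (309, 38, 55, 47), (310, 40, 56, 46), (311, 42, 56, 46)]
193 [(305, 30, 61, 38), (306, 31, 56, 43), (307, 33, 52, 47), (308, 35, 54, 45), (309, 38, 55, 43), (310, 40, 55, 44), (311, 43, 57, 42)]
194 [(305, 30, 59, 37), (306, 31, 54, 42), (307, 33, 50, 46), (308, 35, 51, 44), (309, 38, 53, 42), (310, 40, 54, 42), (311, 43, 54, 41)]
195 [(305, 29, 55, 38), (306, 31, 51, 42), (307, 33, 53, 40), (308, 35, 50, 42), (309, 38, 52, 40), (310, 40, 51, 41), (311, 42, 52, 41)]
196 [(306, 31, 48, 42), (307, 33, 49, 40), (308, 35, 48, 42), (309, 38, 50, 40), (310, 39, 44, 45), (311, 43, 50, 39)]
197 [(306, 31, 46, 40), (307, 33, 47, 39), (308, 35, 44, 42), (309, 37, 44, 42), (310, 40, 46, 40), (311, 42, 47, 39)]
198 [(306, 31, 44, 39), (307, 33, 46, 37), (308, 35, 44, 39), (309, 37, 44, 39), (310, 40, 44, 39), (311, 42, 44, 39)]
199 [(309, 37, 43, 37)]
```

{"fn": "jog_arm", "kwargs": {"offset": [[2.5,0,0],[2.2,0,3],[0,0,5],[0,0,5],[0,0,3],[0,0,2],[0,0,1]], "delta_rot": [[0,0,0],[-0.1,0,0],[0,0,0],[0,0,0],[0,0,0],[0,0,0],[0,0,0]], "jaw": [30,30,30,30,30,30,30]}}

```text
time: 10.2
tool_pos: [597.6, 12.3, 54.2]
tcp_rot: [179.8, 0.1, 83.8]
ft_force: [-0.5, -0.7, -0.9]
finger_gap: 39.5
```

```bash
python3 - <<'E'
from h import *
to([596,11,50],83.7)
E
```

```text
t 10.2 tcp [597.59  12.27  54.23] [1.798e+02 6.000e-02 8.376e+01] F [-0.5 -0.7 -0.9] M [ 0.017 -0.013  0.011] gap 39.5 j6 -87.4
off [-1.43 -1.45  4.23] rot [0.2  0.06 0.06]
```

{"fn": "jog_arm", "kwargs": {"offset": [[-1.4,-1.4,1],[0,0,3],[0,0,3],[0,0,2],[0,0,1],[0,0,0]], "delta_rot": [[0.2,0,0],[0,0,0],[0,0,0],[0,0,0],[0,0,0],[0,0,0]], "jaw": [30,30,30,30,30,30]}}

```text
time: 10.8
tool_pos: [595.8, 10.7, 43.2]
tcp_rot: [-180.0, 0.1, 83.7]
ft_force: [0.5, 0.1, -0.9]
finger_gap: 39.8
```

```bash
python3 - <<'E'
from h import *
to([596,11,42],83.7)
E
```

```text
t 10.8 tcp [595.82  10.7   43.16] [-1.7996e+02  6.0000e-02  8.3740e+01] F [ 0.5  0.1 -0.9] M [ 0.002 -0.028 -0.022] gap 39.8 j6 -87.6
off [0.32 0.15 1.16] rot [-0.04  0.06  0.04]
```

Bottom about 22, no contact force yet. Continue down gently to bed contact.

{"fn": "jog_arm", "kwargs": {"offset": [[0,0,1],[0,0,1],[0,0,0.5]], "delta_rot": [[0,0,0],[0,0,0],[0,0,0]], "jaw": [30,30,30]}}

```text
time: 11.1
tool_pos: [596.1, 10.7, 41.0]
tcp_rot: [-180.0, 0.1, 83.7]
ft_force: [-2.6, -0.1, 3.9]
finger_gap: 39.5
```

{"fn": "jog_arm", "kwargs": {"offset": [[0,0,0.8],[0,0,0.8]], "delta_rot": [[0,0,0],[0,0,0]], "jaw": [30,30]}}

```text
time: 11.3
tool_pos: [596.3, 10.7, 41.0]
tcp_rot: [180.0, 0.1, 83.8]
ft_force: [-2.9, 0.2, 5.6]
finger_gap: 39.4
```

{"fn": "jog_arm", "kwargs": {"offset": [[0,2,-0.2],[0,2,0],[0,1,0],[0,0.5,0]], "delta_rot": [[0,0,0],[0,0,0],[0,0,0],[0,0,0]], "jaw": [30,30,30,30]}}

```text
time: 11.7
tool_pos: [601.8, 10.1, 41.2]
tcp_rot: [-180.0, 0.1, 83.8]
ft_force: [-5.3, -0.1, 1.3]
finger_gap: 39.5
```

{"fn": "jog_arm", "kwargs": {"offset": [[0,0.8,0],[0,0.8,0]], "delta_rot": [[0,0,0],[0,0,0]], "jaw": [30,30]}}

```text
time: 11.9
tool_pos: [601.8, 10.1, 41.1]
tcp_rot: [-179.7, 0.1, 83.8]
ft_force: [-8.0, 0.1, 7.4]
finger_gap: 39.5
```

{"fn": "jog_arm", "kwargs": {"offset": [[1,0,-0.2],[1,0,0],[0.6,0,0]], "delta_rot": [[0,0,0],[0,0,0],[0,0,0]], "jaw": [30,30,30]}}

```text
time: 12.2
tool_pos: [602.0, 12.2, 41.2]
tcp_rot: [-179.7, 0.1, 83.8]
ft_force: [-2.0, -1.4, 2.0]
finger_gap: 39.6
```

{"fn": "jog_arm", "kwargs": {"offset": [[0.6,0,0],[0.4,0,0]], "delta_rot": [[0,0,0],[0,0,0]], "jaw": [30,30]}}

```text
time: 12.4
tool_pos: [602.1, 12.9, 41.2]
tcp_rot: [-179.7, 0.2, 83.8]
ft_force: [-1.5, -3.0, 2.4]
finger_gap: 39.8
```

{"fn": "jog_arm", "kwargs": {"offset": [[0.6,0,0],[0.6,0,0],[0.5,0,0]], "delta_rot": [[0,0,0],[0,0,0],[0,0,0]], "jaw": [30,30,30]}}

```text
time: 12.7
tool_pos: [602.3, 14.5, 41.2]
tcp_rot: [-179.7, 0.2, 83.7]
ft_force: [-2.3, -1.6, 1.7]
finger_gap: 39.4
```

{"fn": "jog_arm", "kwargs": {"offset": [[0.6,0,0],[0,0.6,0]], "delta_rot": [[0,0,0],[0,0,0]], "jaw": [30,30]}}

```text
time: 12.9
tool_pos: [602.4, 14.7, 41.2]
tcp_rot: [-179.6, 0.2, 83.8]
ft_force: [-8.6, -1.7, 6.0]
finger_gap: 39.6
```

{"fn": "jog_arm", "kwargs": {"offset": [[0.8,0,-0.1],[0.8,0,0],[0.8,0,0]], "delta_rot": [[0,0,0],[0,0,0],[0,0,0]], "jaw": [30,30,30]}}

```text
time: 13.2
tool_pos: [602.3, 14.9, 41.2]
tcp_rot: [-179.6, 0.4, 83.8]
ft_force: [-3.4, -5.1, 1.5]
finger_gap: 39.1
```

{"fn": "jog_arm", "kwargs": {"offset": [[0.8,0,0],[0,0.6,0]], "delta_rot": [[0,0,0],[0,0,0]], "jaw": [30,30]}}

```text
time: 13.4
tool_pos: [602.4, 14.8, 41.3]
tcp_rot: [-179.5, 0.5, 83.8]
ft_force: [-7.6, 0.3, 5.8]
finger_gap: 39.2
```

```bash
python3 - <<'E'
from h import *
to([602,13,42],83.7)
E
```

```text
t 13.4 tcp [602.41  14.79  41.27] [-179.54    0.52   83.77] F [-7.6  0.3  5.8] M [0.153 1.094 0.162] gap 39.2 j6 -86.7
off [-1.83 -0.21 -0.71] rot [-0.46  0.52  0.07]
```

{"fn": "jog_arm", "kwargs": {"offset": [[0,0,0],[0,0,0],[0,0,0],[0,0,0],[0,0,0],[0,0,-10],[0,0,-20],[0,0,-25],[0,0,-25],[0,0,-15],[0,0,-8]], "delta_rot": [[-0.4,0.5,0],[0,0,0],[0,0,0],[0,0,0],[0,0,0],[0,0,0],[0,0,0],[0,0,0],[0,0,0],[0,0,0],[0,0,0]], "jaw": [30,75,75,75,75,75,75,75,75,75,75]}}

```text
time: 14.5
tool_pos: [602.5, 16.4, 149.3]
tcp_rot: [-180.0, -0.1, 83.8]
ft_force: [0.0, -0.0, 0.2]
finger_gap: 64.0
```

```bash
python3 - <<'E'
from h import *
to([589.7,-91.6,150],82)
t=[]
for n in("top","side"):
    p,d=cams.snapshot(n);np.savez(n+"2.npz",p=p,d=d); u,v=proj(n,[600,-10,50]).astype(int)
    t.append(cv2.resize(p[max(v-50,0):v+50,u-40:u+40,::-1],(384,480),interpolation=cv2.INTER_CUBIC))
cv2.imwrite("pics/placed.png",np.hstack(t))
a=np.radians(-6.3);X=np.array([np.cos(a),np.sin(a)]);Y=np.array([-np.sin(a),np.cos(a)])
O=np.array([602,14.9])-52*Y
P=pts("side",d);V=np.stack([(P[...,:2]-O)@X,(P[...,:2]-O)@Y,P[...,2]],-1)
hsv=cv2.cvtColor(p,cv2.COLOR_RGB2HSV)
m=(V[...,2]>65)&(V[...,2]<80)&(abs(V[...,0])<60)&(V[...,1]>15)&(V[...,1]<90)&(hsv[...,1]>70)
q=V[m];print(len(q),np.percentile(q,[1,50,99],axis=0).round(1),cv2.minAreaRect(q[:,:2].astype(np.float32)))
E
```

```text
t 14.5 tcp [602.5   16.39 149.3 ] [-1.7998e+02 -1.2000e-01  8.3810e+01] F [ 0.  -0.   0.2] M [ 0.    -0.024  0.03 ] gap 64.0 j6 -87.2
off [-108.74   -1.08   -0.93] rot [-0.03 -0.12  1.81]
375 [[-29.3  29.7  65.8]
 [ -0.6  47.3  70.9]
 [ 28.4  70.2  74.2]] ((-0.5504131317138672, 51.23719024658203), (43.72658920288086, 59.50776672363281), 88.91448974609375)
```

View pics/placed.png

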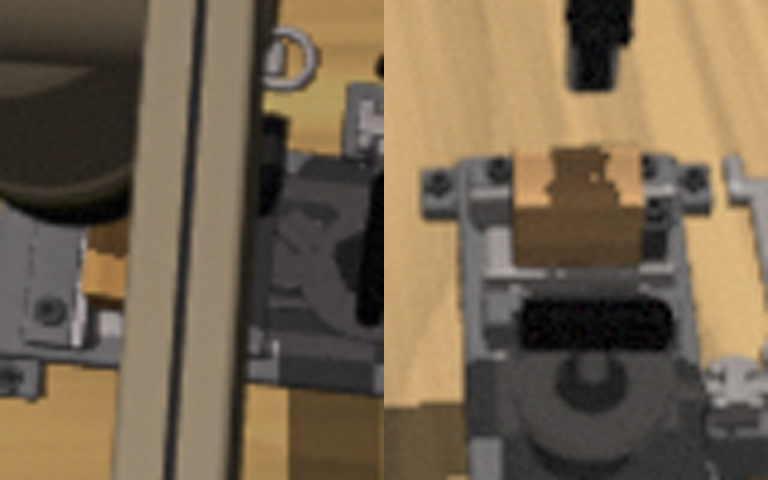

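{"fn": "jog_arm", "kwargs": {"offset": [[-8,0,0],[-18,0,0],[-22,0,0],[-22,-0.5,0],[-17,-0.5,0],[-12,0,0],[-6,0,0],[-2,0,0]], "delta_rot": [[0,0,0.9],[0,0,0.9],[0,0,0],[0,0,0],[0,0,0],[0,0,0],[0,0,0],[0,0,0]], "jaw": [55,55,55,55,55,55,55,55]}}

```text
time: 15.4
tool_pos: [579.8, -99.3, 138.8]
tcp_rot: [-179.2, -0.1, 81.5]
ft_force: [0.4, 0.0, 0.5]
finger_gap: 47.2
```

```bash
python3 - <<'E'
from h import *
to([589.7,-91.5,120],82)
E
```

```text
t 15.4 tcp [579.79 -99.3  138.81] [-1.7916e+02 -7.0000e-02  8.1540e+01] F [0.4 0.  0.5] M [ 0.029 -0.055 -0.01 ] gap 47.2 j6 -96.2
off [ 9.15  8.93 18.7 ] rot [-0.84 -0.07 -0.45]
```

{"fn": "jog_arm", "kwargs": {"offset": [[4,4,5],[3,3,6],[2,2,6],[0,0,2]], "delta_rot": [[-0.8,0,-0.4],[0,0,0],[0,0,0],[0,0,0]], "jaw": [55,55,55,55]}}

```text
time: 15.8
tool_pos: [590.9, -89.4, 117.7]
tcp_rot: [180.0, -0.1, 82.0]
ft_force: [-0.0, 0.6, -1.3]
finger_gap: 46.9
```

```bash
python3 - <<'E'
from h import *
to([589.7,-91.5,75],82)
E
```

```text
t 15.8 tcp [590.91 -89.43 117.71] [ 1.7998e+02 -1.2000e-01  8.2040e+01] F [-0.   0.6 -1.3] M [ 0.04  -0.04  -0.042] gap 46.9 j6 -95.7
off [-2.3  -0.93 42.71] rot [ 0.02 -0.12  0.04]
```

{"fn": "jog_arm", "kwargs": {"offset": [[-1.5,-0.6,6],[-0.5,-0.3,10],[0,0,10],[0,0,7],[0,0,5],[0,0,2],[0,0,1]], "delta_rot": [[0,0,0],[0,0,0],[0,0,0],[0,0,0],[0,0,0],[0,0,0],[0,0,0]], "jaw": [55,55,55,55,55,55,55]}}

```text
time: 16.5
tool_pos: [588.8, -90.1, 71.5]
tcp_rot: [-179.9, -0.1, 82.1]
ft_force: [-0.4, 0.5, 0.3]
finger_gap: 47.1
```

```bash
python3 - <<'E'
from h import *
to([589.7,-91.5,75],82)
t=[]
for n in("top","side"):
    p,d=cams.snapshot(n);np.savez(n+"3.npz",p=p,d=d); u,v=proj(n,[600,-70,50]).astype(int)
    t.append(cv2.resize(p[max(v-50,0):v+50,u-40:u+40,::-1],(384,480),interpolation=cv2.INTER_CUBIC))
cv2.imwrite("pics/knob.png",np.hstack(t))
E
```

```text
t 16.5 tcp [588.83 -90.11  71.5 ] [-1.7987e+02 -1.3000e-01  8.2140e+01] F [-0.4  0.5  0.3] M [-0.01  -0.012  0.01 ] gap 47.1 j6 -95.9
off [-1.25  1.05 -3.51] rot [-0.13 -0.13  0.14]
```

View pics/knob.png

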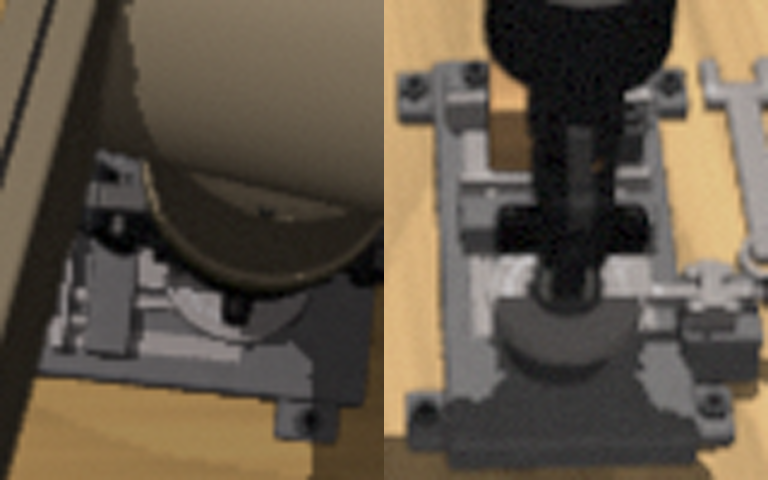

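{"fn": "jog_arm", "kwargs": {"offset": [[-1.2,1,-2],[0,0,0],[0,0,0],[0,0,0],[0,0,0],[0,0,0],[0,0,0]], "delta_rot": [[-0.1,-0.1,0.1],[0,0,0],[0,0,0],[0,0,0],[0,0,0],[0,0,0],[0,0,0]], "jaw": [55,0,0,0,0,0,0], "newtons": 40}}

```text
time: 17.3
tool_pos: [591.0, -91.3, 75.7]
tcp_rot: [179.8, -0.0, 82.0]
ft_force: [-0.3, 0.6, 0.4]
finger_gap: 11.9
```

```bash
python3 - <<'E'
from h import *
to([589.7,-91.5,74],82)
E
```

```text
t 17.3 tcp [590.98 -91.29  75.67] [ 1.7985e+02 -4.0000e-02  8.2050e+01] F [-0.3  0.6  0.4] M [ 0.017 -0.021  0.006] gap 11.9 j6 -95.8
off [-0.39 -1.24  1.67] rot [ 0.15 -0.04  0.05]
```

{"fn": "jog_arm", "kwargs": {"offset": [[0,0,0],[0,0,0],[0,0,0],[0,0,0]], "delta_rot": [[0,0,2],[0,0,3],[0,0,3],[0,0,2]], "jaw": [0,0,0,0]}}

```text
time: 17.7
tool_pos: [591.0, -91.2, 75.7]
tcp_rot: [179.9, -0.1, 71.8]
ft_force: [-0.6, 1.2, -0.6]
finger_gap: 12.0
```

```bash
python3 - <<'E'
from h import *
to([590.5,-91.5,75.6],72)
E
```

```text
t 17.7 tcp [591.04 -91.16  75.68] [ 1.7986e+02 -6.0000e-02  7.1760e+01] F [-0.6  1.2 -0.6] M [0.028 0.047 0.123] gap 12.0 j6 -85.5
off [-0.49 -0.41  0.08] rot [ 0.14 -0.06 -0.24]
```

{"fn": "jog_arm", "kwargs": {"offset": [[0,0,0],[0,0,0],[0,0,0],[0,0,0],[0,0,0]], "delta_rot": [[0,0,3],[0,0,3],[0,0,3],[0,0,3],[0,0,2]], "jaw": [0,0,0,0,0]}}

```text
time: 18.2
tool_pos: [591.1, -91.0, 75.6]
tcp_rot: [179.9, -0.1, 57.2]
ft_force: [0.6, 1.1, -1.1]
finger_gap: 12.0
```

```bash
cat > w.py <<'E'
from h import *
import sys
to([590.5,-91.5,75.6],55)
p,d=cams.snapshot("side")
a=np.radians(-6.3);X=np.array([np.cos(a),np.sin(a)]);Y=np.array([-np.sin(a),np.cos(a)])
O=np.array([602,14.9])-52*Y
P=pts("side",d);V=np.stack([(P[...,:2]-O)@X,(P[...,:2]-O)@Y,P[...,2]],-1)
g=cv2.cvtColor(p,cv2.COLOR_RGB2GRAY)
m=(V[...,0]>60)&(V[...,0]<110)&(abs(V[...,1]+55)<22)&(V[...,2]>30)&(V[...,2]<62)
k=m&(g<45)
print("dark cap n",k.sum(),"px",np.argwhere(k).mean(0)[::-1].round(2),"V",V[k].mean(0).round(1))
c=p[205:255,290:354,::-1]
cv2.imwrite("pics/"+sys.argv[1]+".png",cv2.resize(c,None,fx=8,fy=8,interpolation=cv2.INTER_CUBIC))
E
python3 w.py w0
```

```text
t 18.2 tcp [591.09 -90.99  75.65] [ 1.7988e+02 -9.0000e-02  5.7230e+01] F [ 0.6  1.1 -1.1] M [-0.001  0.003  0.082] gap 12.0 j6 -70.9
off [-0.75 -0.22  0.05] rot [ 0.12 -0.09  2.23]
dark cap n 22 px [339.36 229.55] V [ 93.  -59.   46.1]
```

View pics/w0.png

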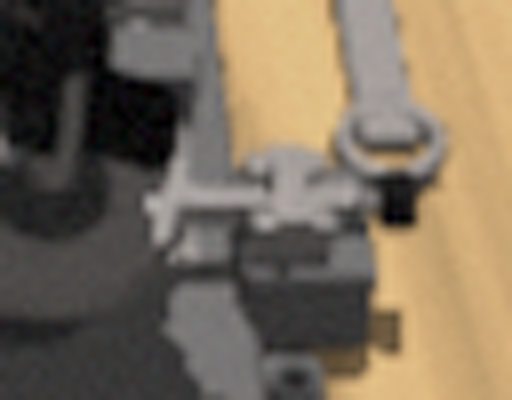

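{"fn": "jog_arm", "kwargs": {"offset": [[0,0,0],[0,0,0]], "delta_rot": [[0,0,1.5],[0,0,1.2]], "jaw": [0,0]}}

```text
time: 18.45
tool_pos: [591.1, -90.9, 75.6]
tcp_rot: [179.9, -0.1, 54.4]
ft_force: [-0.2, 0.5, -0.4]
finger_gap: 12.0
```

```bash
python3 w.py w1
```

```text
t 18.45 tcp [591.09 -90.93  75.62] [ 1.7988e+02 -9.0000e-02  5.4350e+01] F [-0.2  0.5 -0.4] M [-0.034  0.014  0.168] gap 12.0 j6 -68.0
off [-0.8  -0.15  0.02] rot [ 0.12 -0.09 -0.65]
dark cap n 23 px [339.43 229.61] V [ 93.2 -58.9  45.7]
```

{"fn": "jog_arm", "kwargs": {"offset": [[0,0,0],[0,0,0]], "delta_rot": [[0,0,1.5],[0,0,1.2]], "jaw": [0,0]}}

```text
time: 18.7
tool_pos: [591.1, -90.9, 75.7]
tcp_rot: [179.9, -0.1, 51.4]
ft_force: [-0.1, 0.9, -1.0]
finger_gap: 12.1
```

```bash
python3 w.py w2
```

```text
t 18.7 tcp [591.13 -90.93  75.66] [ 1.7988e+02 -1.0000e-01  5.1440e+01] F [-0.1  0.9 -1. ] M [ 0.014 -0.023  0.136] gap 12.1 j6 -65.1
off [-0.84 -0.14  0.05] rot [ 0.12 -0.1  -3.56]
dark cap n 23 px [339.43 229.61] V [ 93.1 -59.1  46. ]
```

{"fn": "jog_arm", "kwargs": {"offset": [[0,0,0],[0,0,0]], "delta_rot": [[0,0,1.5],[0,0,1.2]], "jaw": [0,0]}}

```text
time: 18.95
tool_pos: [591.2, -90.9, 75.6]
tcp_rot: [179.9, -0.1, 48.5]
ft_force: [0.7, 1.8, -1.1]
finger_gap: 12.1
```

```bash
python3 w.py w3
```

```text
t 18.95 tcp [591.15 -90.89  75.65] [ 1.7989e+02 -1.1000e-01  4.8500e+01] F [ 0.7  1.8 -1.1] M [0.09  0.042 0.124] gap 12.1 j6 -62.2
off [-0.89 -0.08  0.05] rot [ 0.12 -0.1  -6.5 ]
dark cap n 21 px [339.29 229.48] V [ 92.9 -58.6  45.8]
```

{"fn": "jog_arm", "kwargs": {"offset": [[0,0,0],[0,0,0]], "delta_rot": [[0,0,1.5],[0,0,1.2]], "jaw": [0,0]}}

```text
time: 19.2
tool_pos: [591.2, -90.9, 75.7]
tcp_rot: [179.9, -0.1, 45.5]
ft_force: [1.2, 1.3, -1.3]
finger_gap: 12.0
```

```bash
python3 w.py w4
```

```text
t 19.2 tcp [591.2  -90.87  75.68] [ 1.7989e+02 -1.2000e-01  4.5540e+01] F [ 1.2  1.3 -1.3] M [-0.    -0.018  0.217] gap 12.0 j6 -59.2
off [-0.94 -0.06  0.08] rot [ 0.12 -0.11 -9.46]
dark cap n 23 px [339.43 229.61] V [ 93.1 -59.3  46.2]
```

{"fn": "jog_arm", "kwargs": {"offset": [[0,0,0],[0,0,0]], "delta_rot": [[0,0,1.5],[0,0,1.2]], "jaw": [0,0]}}

```text
time: 19.45
tool_pos: [591.2, -90.9, 75.7]
tcp_rot: [179.9, -0.1, 42.6]
ft_force: [0.8, 1.5, -1.5]
finger_gap: 12.2
```

```bash
python3 w.py w5
```

```text
t 19.45 tcp [591.23 -90.85  75.67] [ 1.799e+02 -1.300e-01  4.259e+01] F [ 0.8  1.5 -1.5] M [0.068 0.012 0.094] gap 12.2 j6 -56.3
off [-0.98 -0.02  0.07] rot [  0.12  -0.12 -12.41]
dark cap n 23 px [339.43 229.61] V [ 93.3 -58.3  45. ]
```

{"fn": "jog_arm", "kwargs": {"offset": [[0,0,0],[0,0,0]], "delta_rot": [[0,0,1.5],[0,0,1.2]], "jaw": [0,0]}}

```text
time: 19.7
tool_pos: [591.2, -90.8, 75.7]
tcp_rot: [179.9, -0.1, 39.6]
ft_force: [0.7, 0.1, -1.2]
finger_gap: 11.8
```

```bash
python3 w.py w6
```

```text
t 19.7 tcp [591.24 -90.82  75.65] [ 1.799e+02 -1.300e-01  3.963e+01] F [ 0.7  0.1 -1.2] M [0.051 0.067 0.123] gap 11.8 j6 -53.3
off [-1.    0.06  0.05] rot [  0.11  -0.12 -15.37]
dark cap n 23 px [339.09 229.3 ] V [ 92.5 -58.2  46. ]
```

{"fn": "jog_arm", "kwargs": {"offset": [[0,0,0],[0,0,0]], "delta_rot": [[0,0,1.2],[0,0,0.8]], "jaw": [0,0]}}

```text
time: 19.95
tool_pos: [591.3, -90.8, 75.7]
tcp_rot: [179.9, -0.1, 37.4]
ft_force: [0.7, 1.7, -0.3]
finger_gap: 12.0
```

```bash
python3 w.py w7
```

```text
t 19.95 tcp [591.26 -90.8   75.67] [ 1.7991e+02 -1.4000e-01  3.7420e+01] F [ 0.7  1.7 -0.3] M [ 0.053 -0.006  0.107] gap 12.0 j6 -51.1
off [-1.03  0.09  0.07] rot [  0.11  -0.13 -17.58]
dark cap n 23 px [338.57 229.39] V [ 91.4 -58.4  45.9]
```

{"fn": "jog_arm", "kwargs": {"offset": [[0,0,0],[0,0,0]], "delta_rot": [[0,0,1],[0,0,0.5]], "jaw": [0,0]}}

```text
time: 20.2
tool_pos: [591.3, -90.8, 75.7]
tcp_rot: [179.9, -0.1, 35.8]
ft_force: [1.2, 0.8, -0.6]
finger_gap: 12.5
```

```bash
python3 w.py w8
```

```text
t 20.2 tcp [591.3  -90.82  75.69] [ 1.7991e+02 -1.5000e-01  3.5780e+01] F [ 1.2  0.8 -0.6] M [0.047 0.057 0.163] gap 12.5 j6 -49.5
off [-1.05  0.09  0.08] rot [  0.11  -0.13 -19.22]
dark cap n 25 px [338.08 229.72] V [ 90.3 -59.1  45.7]
```

{"fn": "jog_arm", "kwargs": {"offset": [[0,0,0],[0,0,0]], "delta_rot": [[0,0,0.8],[0,0,0.4]], "jaw": [0,0]}}

```text
time: 20.45
tool_pos: [591.3, -90.8, 75.6]
tcp_rot: [179.9, -0.1, 34.5]
ft_force: [0.6, 1.4, -0.7]
finger_gap: 12.0
```

```bash
python3 w.py w9
```

```text
t 20.45 tcp [591.28 -90.79  75.64] [ 1.7991e+02 -1.5000e-01  3.4480e+01] F [ 0.6  1.4 -0.7] M [-0.022  0.062  0.099] gap 12.0 j6 -48.2
off [-1.05  0.14  0.04] rot [  0.11  -0.13 -20.52]
dark cap n 25 px [337.4 229.6] V [ 88.9 -58.5  45.4]
```

{"fn": "jog_arm", "kwargs": {"offset": [[0,0,0],[0,0,0]], "delta_rot": [[0,0,0.7],[0,0,0.4]], "jaw": [0,0]}}

```text
time: 20.7
tool_pos: [591.3, -90.8, 75.7]
tcp_rot: [179.9, -0.2, 33.3]
ft_force: [2.1, 2.1, -0.6]
finger_gap: 12.2
```

```bash
python3 w.py w10
```

```text
t 20.7 tcp [591.31 -90.78  75.68] [ 1.7992e+02 -1.5000e-01  3.3290e+01] F [ 2.1  2.1 -0.6] M [0.051 0.044 0.17 ] gap 12.2 j6 -47.0
off [-1.08  0.16  0.08] rot [  0.11  -0.14 -21.71]
dark cap n 25 px [336.28 229.88] V [ 86.4 -59.4  45.7]
```

View pics/w10.png

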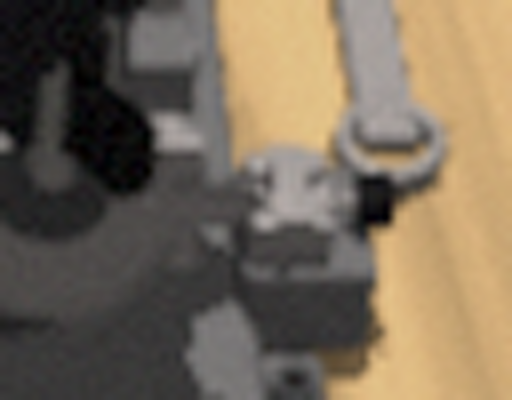

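{"fn": "jog_arm", "kwargs": {"offset": [[0,0,0],[0,0,0]], "delta_rot": [[0,0,0.7],[0,0,0]], "jaw": [0,0]}}

```text
time: 20.95
tool_pos: [591.3, -90.8, 75.7]
tcp_rot: [179.9, -0.2, 32.5]
ft_force: [2.1, 1.0, -0.0]
finger_gap: 12.4
```

```bash
python3 w.py w11
```

```text
t 20.95 tcp [591.33 -90.78  75.67] [ 1.7992e+02 -1.6000e-01  3.2520e+01] F [ 2.1  1.  -0. ] M [0.026 0.028 0.122] gap 12.4 j6 -46.2
off [-1.08  0.16  0.07] rot [  0.11  -0.14 -22.48]
dark cap n 24 px [336.38 229.75] V [ 86.7 -58.7  45.3]
```

{"fn": "jog_arm", "kwargs": {"offset": [[0,0,0],[0,0,0],[0,0,0],[0,0,0],[0,0,-8],[0,0,-20],[0,0,-30],[0,0,-30],[0,0,-30],[0,0,-20],[0,0,-8]], "delta_rot": [[0,0,0],[0,0,0],[0,0,0],[0,0,0],[0,0,0],[0,0,0],[0,0,0],[0,0,0],[0,0,0],[0,0,0],[0,0,0]], "jaw": [50,50,50,50,50,50,50,50,50,50,50]}}

```text
time: 22.1
tool_pos: [589.1, -91.4, 228.4]
tcp_rot: [-180.0, 0.0, 32.5]
ft_force: [-0.0, -1.2, 0.7]
finger_gap: 42.6
```

{"fn": "jog_arm", "kwargs": {"offset": [[-10,-10,0],[-25,-20,0],[-25,-25,0],[-25,-25,0],[-25,-25,0],[-20,-20,0],[-10,-10,0],[-4,-4,0]], "delta_rot": [[0,0,0],[0,0,0],[0,0,0],[0,0,0],[0,0,0],[0,0,0],[0,0,0],[0,0,0]], "jaw": [50,50,50,50,50,50,50,50]}}

```text
time: 22.9
tool_pos: [386.5, -50.4, 227.1]
tcp_rot: [179.9, -0.1, 32.5]
ft_force: [0.4, -0.9, -0.3]
finger_gap: 42.8
```

```bash
python3 w.py w12; python3 - <<'E'
from h import *
t=[]
a=np.radians(-6.3);X=np.array([np.cos(a),np.sin(a)]);Y=np.array([-np.sin(a),np.cos(a)])
O=np.array([602,14.9])-52*Y
for n in("top","side"):
    p,d=cams.snapshot(n); u,v=proj(n,[600,-30,50]).astype(int)
    t.append(cv2.resize(p[max(v-60,0):v+60,u-48:u+48,::-1],(384,480),interpolation=cv2.INTER_CUBIC))
    P=pts(n,d);V=np.stack([(P[...,:2]-O)@X,(P[...,:2]-O)@Y,P[...,2]],-1)
    hsv=cv2.cvtColor(p,cv2.COLOR_RGB2HSV)
    m=(V[...,2]>66)&(V[...,2]<78)&(abs(V[...,0])<60)&(V[...,1]>20)&(V[...,1]<90)&(hsv[...,1]>70)
    q=V[m]
    if len(q)>20: print(n,len(q),np.median(q,0).round(1),cv2.minAreaRect(q[:,:2].astype(np.float32)))
cv2.imwrite("pics/end.png",np.hstack(t))
E
```

```text
t 22.9 tcp [386.53 -50.38 227.13] [ 1.7992e+02 -6.0000e-02  3.2470e+01] F [ 0.4 -0.9 -0.3] M [ 0.035 -0.044  0.037] gap 42.8 j6 -47.4
off [149.85 144.   151.88] rot [  0.09  -0.04 -22.53]
dark cap n 25 px [336.28 229.88] V [ 86.4 -59.4  45.7]
top 545 [ 0.  54.  72.1] ((0.4347114562988281, 54.341880798339844), (39.93659973144531, 60.243194580078125), 89.96361541748047)
side 371 [-0.9 48.3 70.7] ((-0.8705711364746094, 49.946571350097656), (43.836002349853516, 59.63157653808594), 89.63569641113281)
```

View pics/end.png

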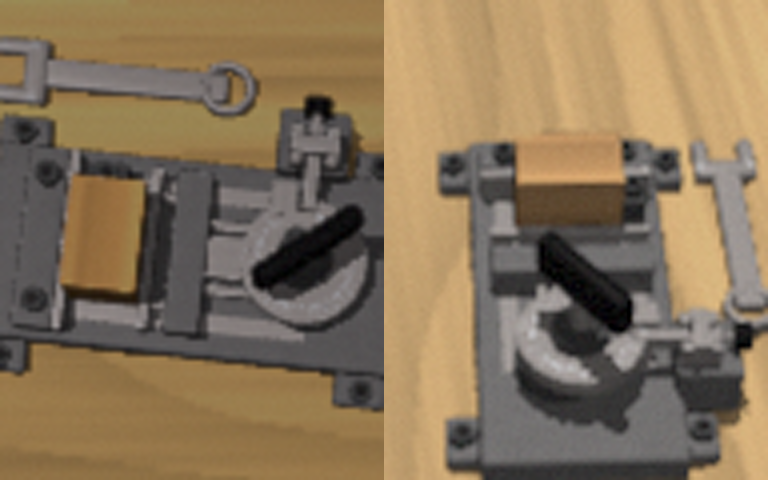

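The pawl cap stayed 3 px (6.5 mm) in after release. I'll check the jaw-to-blank gap before handing in.

```bash
python3 - <<'E'
from h import *
a=np.radians(-6.3);X=np.array([np.cos(a),np.sin(a)]);Y=np.array([-np.sin(a),np.cos(a)])
O=np.array([602,14.9])-52*Y
p,d=cams.snapshot("top");q0=np.load("top0.npz")
for nm,D in(("before",q0['d']),("now",d)):
    P=pts("top",D);V=np.stack([(P[...,:2]-O)@X,(P[...,:2]-O)@Y,P[...,2]],-1)
    for xs in((-44,-34),(-25,25),(34,44)):
        m=(V[...,0]>xs[0])&(V[...,0]<xs[1])&(V[...,2]>35)&(V[...,2]<42)&(V[...,1]<120)&(V[...,1]>-30)
        ys=np.sort(V[m][:,1]); h=np.histogram(ys,np.arange(-14,80,2))
        print(nm,xs,[(int(e),int(c)) for e,c in zip(h[1],h[0]) if c])
m=(V[...,2]>66)&(V[...,2]<78)&(abs(V[...,0])<25)&(V[...,1]>20)&(V[...,1]<90)
print("blank y",np.percentile(V[m][:,1],[0,2,98,100]).round(1))
c=p[140:230,200:320,::-1];cv2.imwrite("pics/endtop.png",cv2.resize(c,None,fx=6,fy=6,interpolation=cv2.INTER_CUBIC))
E
```

```text
before (-44, -34) [(-6, 5), (-4, 5), (-2, 5), (0, 4), (2, 5), (4, 4), (6, 4), (8, 3), (10, 4), (12, 1), (22, 3), (24, 5), (26, 4), (74, 4), (76, 3)]
before (-25, 25) [(-12, 1), (-10, 1), (-8, 5), (-6, 19), (-4, 18), (-2, 22), (0, 23), (2, 21), (4, 20), (6, 21), (8, 19), (10, 19), (12, 13), (22, 17), (24, 21), (26, 20), (28, 4), (74, 20), (76, 19)]
before (34, 44) [(-8, 2), (-6, 5), (-4, 4), (-2, 2), (0, 4), (2, 4), (4, 4), (6, 4), (8, 5), (10, 5), (12, 2), (22, 2), (24, 4), (26, 4), (46, 4), (48, 1), (50, 2), (52, 1), (64, 1), (66, 2), (68, 3), (70, 1), (74, 4), (76, 5)]
now (-44, -34) [(0, 3), (2, 5), (4, 4), (6, 4), (8, 3), (10, 4), (12, 5), (14, 3), (16, 4), (18, 5), (28, 4), (30, 4), (32, 3), (34, 2), (74, 4), (76, 4)]
now (-25, 25) [(0, 18), (2, 22), (4, 18), (6, 22), (8, 22), (10, 21), (12, 17), (14, 19), (16, 21), (18, 19), (20, 2), (28, 19), (30, 19), (32, 21), (34, 5)]
now (34, 44) [(0, 3), (2, 4), (4, 4), (6, 3), (8, 5), (10, 5), (12, 5), (14, 3), (16, 5), (18, 5), (28, 4), (30, 3), (32, 5), (46, 3), (48, 3), (50, 1), (66, 2), (68, 1), (70, 1), (74, 3), (76, 3)]
blank y [34.3 35.1 73.7 74.5]
```

View pics/endtop.png

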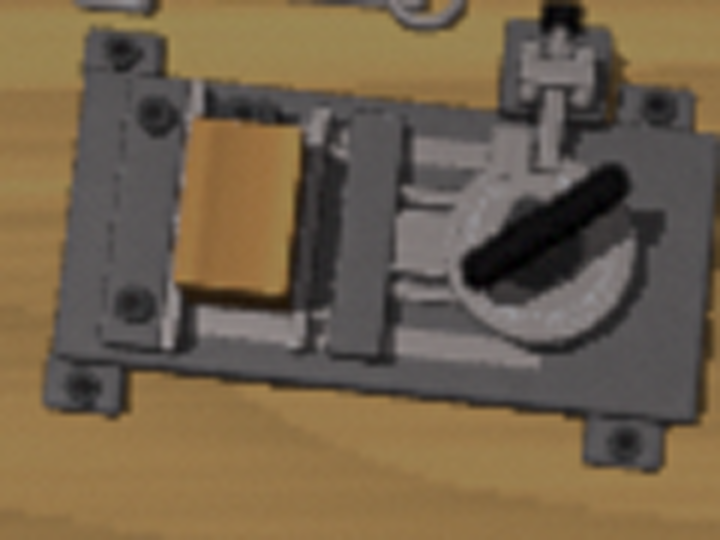

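```bash
python3 -c "
from bench import r
print(r.hand_in())"
```

```text
the job is handed in; nothing more can be done
None
```

The blank is seated and clamped in the vise with the pawl down in the notch. I handed the job in at about 23 s of the 61 s allowed; no verdict is reported.

**What I did:**
- I gripped the blank across its 40 mm and lowered it until it touched the bed. I then slid it to the work stop and the fixed jaw, each by feel.
- I turned the knob clockwise about 49.5° in small steps, watching the pawl. I stopped as soon as it was fully down, then let go and moved the arm clear.

**Last checks:**
- **Pawl:** its tail cap had moved in about 6.5 mm (6 mm nominal) and did not move back after release. Knob torque stayed at or below about 0.22 N m, so the shoulder was never met.
- **Blank:** its top is 72 mm above the bench, so it stands on the bed. It measures within about 1 mm of the stop and square within about 0.5°. Both jaw faces show as touching it, about 40 mm apart.

**What went wrong or disagreed:**
- The first grasp ended too high because the arm was still swinging from a fast move. It dragged the blank about 6 mm on the bench, so I opened and regripped lower.
- The two cameras differ by 2 to 5 mm along the clamping direction: blank y reads 54.3 mm from the top camera and 49.9 mm from the side. Corrected by the contact readings, the top view gives about 52 mm, where it belongs.
- I did not measure the other bench items again. I never moved towards them, and the spanner looks unmoved in the pictures.

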